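Seat the brass casting in the engraving fixture and close the clamp

ROBOT

A 7-joint arm with a two-finger parallel gripper is mounted at the origin on the work surface. World frame = base frame: x ahead of the robot, y to its left, z up, the work surface at z = 0. Lengths are in m, angles in rad, forces in N, time in s.
With the tool pointing down it reaches from about 0.425 to 0.825 m from the base axis. Payload 3.6 kg.
Tool frame: the origin (TCP) lies midway between the tips of the shut fingers; the grasp point (between the pads) lies 19 mm behind it (bot.grip_point_offset is the distance from the TCP to the grasp point, in m); z points along the fingers, y is the line along which they close (so a half turn about z gives the same grasp; the last joint's range is limited). The gripper opens to 85 mm and grips with 20 to 120 N. Pads are 22 mm wide; open, the fingers measure 114 mm over their backs; the gripper's body (76 mm by 85 mm) begins 54 mm behind the grasp point. The pads swing forward as they close: fully open they stand 13 mm farther back than shut.
Start: joints at [1.232, 0.615, -0.013, 1.423, 0.008, 1.103, -0.04], TCP at [0.199, -0.619, 0.231] pointing down, gripper open.
Joint ranges: [-3.12, 3.12], [-0.3, 2.06], [-1.34, 1.32], [0.26, 2.42], [-1.36, 4.5], [0.01, 1.98], [-2.84, 2.84]. Speed limits (rad/s): [2.79, 2.79, 3.14, 3.14, 3.14, 3.14, 3.14].

INTERFACE

Orientations are given as a rotation vector (axis times angle).
In Python, from rig import bot, snapshot, finder gives the robot as it stands. Calls block until the motion is done:
- bot.move_ptp(position, orientation): joint-space move of the TCP to a pose.
- bot.line_to(position, attitude=None, max_speed=0.15, max_force=None): straight line of the TCP; attitude=None keeps the orientation; max_speed is the mean speed in m/s. With max_force (N) it stops when the force on the tool has changed by that much, and returns True; else False.
- bot.set_joints(angles): joint-space move.
- bot.grip(opening, force=None): opening from 0.0 (shut) to 1.0 (fully open); force is the grip in N (None keeps the last); returns when the fingers have stopped.
- bot.sleep(seconds).
- bot.inverse_kinematics(position, orientation): joint angles nearest the present ones, or None.
- bot.observe(): the state.
- snapshot(name): name is "side" or "top" or "wrist"; returns a dict with "frame" (480x640x3 uint8, red, green, blue), "depth" (480x640 float32, m along the optical axis (not along the pixel's ray), 0 where there is no reading), "fx", "fy", "cx", "cy" (pixels), "dist" ([k1, k2, p1, p2, k3] as OpenCV has them; the pictures are not rectified), "R" (3x3) and "t" (3): a world point X has camera coordinates R X + t. Camera axes: x right, y down, z forward; pixel columns grow to the right and rows downward; lengths in m; the calibration is good to about 2 mm. A picture is of the moment at which its call begins.
A pose or a line that the arm cannot do raises bot.MotionError and nothing moves.
- bot.finish_job(): hands the job in; it is judged then, once.
Trained networks look in the newest picture that a camera, given by its name, has taken for a name from the list of things; names that differ only in an ending like _2 or _b are one class to them, and where a whole thing is asked for, a point or a joint stands for the part that bears it (a point fixed in the world has none). Each returns a list of dicts, best first, with "p" (0 to 1); they miss things now and then, are a little off and sometimes report something else, mostly with a low value. They report only what shows in the picture. A call takes as long as a camera call. They do not tell look-alikes from the thing itself.
- finder.regions_of(camera, query): "mask" (480x640 bool, what is visible of it) and "centre" ([column, row] in pixels, amid what is visible of it).
- finder.place_of(camera, query): "centre" ([column, row] in pixels: a listed point, or the origin of a listed thing).
The state is a dict: "time": time; "q": joint angles; "qd": joint speeds; "joint_torque": joint torques, N m; "tool_pos": TCP position; "ee_rot": TCP orientation; "contact_force": force on the tool from outside, world axes, zero at the start; "moment": the same for the moment, N m; "width": opening from 0.0 (shut) to 1.0 (fully open); "grip_force": force on a finger pad.
Only numpy, scipy, OpenCV 4.12 (cv2) and the standard library are available. Lean on these libraries where they do the work, as an engineer would, in place of code of your own. Each camera call takes 0.05 s, during which the arm holds its last target. There are 200 camera calls.

TASK

Pick up the brass casting by its sprue and lower it, disc down, into the round pocket of the aluminium fixture. The stiff knock-out pin in the pocket holds it up: press it gently home until it sits fully down on the pocket's solid seat, whose depth you must find by feel. Only then swing the hinged fork clamp right down over it and let go; do not use the clamp to force the casting down, and leave the other things on the bench where they are.

Things in the scene. Friction and masses are not known exactly. Their poses are not given: they have to be found in the camera images.
- casting: Brass casting, about 0.26 kg, upright on the bench: a round disc 50 mm across, 14 mm thick (bottom edge chamfered 1.5 mm), with a plain round sprue stub 14 mm across rising from the middle of its top to 55 mm above the underside. Origin: centre of the disc's underside; z up along the sprue. Its yaw does not matter. Grasp it by the sprue.
- fixture: Aluminium block fixed to the bench, 80 mm (x) by 115 mm (y), its top 34 to 46 mm above the bench (it is let into the bench to a varying depth), with a round pocket and a hinged clamp. Origin: 34 mm below its top, under the pocket's centre; the block reaches 45 mm to -y and 70 mm to +y of it. The casting must never be pressed on the fixture with more than 35 N.
- pocket_mouth (a point): Centre of the round pocket's mouth, level with the block's top, z up. The pocket is 52 mm across (1 mm clearance round the casting). Its flat hard seat lies 9 to 16 mm below the mouth: it is set to a different depth each time, locked, and not measured. Seated, the casting's disc lies flat on it.
- knockout (a joint): The knock-out pin, a flat round steel pin 22 mm across in the middle of the pocket's seat: how far it stands above the seat, m (0 flush; starts at 0.0025 to 0.005). It has no spring: it bears the casting's weight, slides down under about 18 N and stays where it is. Once it is flush the casting lies on the hard seat; within 1.5 mm counts as seated.
- clamp_hinge (a point): Middle of the clamp's hinge axis, 55 mm to the block's +y side of the pocket's centre and 11 mm above the block's top. The axis runs along the block's x.
- clamp_handle (a point): Centre of the clamp's free end, a round steel cross bar 12 mm thick, 64 mm long, parallel to the hinge axis, 120 mm from it. The clamp is a dark steel fork: two arms 8 mm square, 32 mm apart inside, run from hinge to bar and pass either side of the sprue. Under the arms two lightly sprung feet, about 1 N, take up the casting's height.
- clamp (a joint): Clamp angle, rad. 0: closed, fork level on its own stop, bar 65 mm to the block's -y side of the pocket's centre, 11 mm above the block's top. Grows as the bar swings up and over to +y (pi/2 upright; starts at 1.75 to 2.1, leaning back). The hinge is stiff: it stays where left and takes about 1 to 2.5 N at the bar to move.
- dish: White ceramic bowl 60 mm across, 34 mm high, on the bench; bystander. Origin: centre of its underside.
- flask: Amber glass bottle 46 mm across, 85 mm high, on the bench; bystander. Origin: centre of its underside.
- hammer: Small hammer, 220 mm long, lying at the far side of the bench; bystander. Its handle runs along its x.
Not all that is in view belongs to the job. Of the things like the casting, leave any that is blue, purple or turquoise; of the rest the smaller one is meant.

How it is judged:
By the outcome, as a careful person would: the job done as asked, in the order asked, and still so for the second after the job is handed in, with the robot touching nothing.
It also fails if it takes over 70 s, if anything falls off the work surface, if the arm or the gripper's body presses on something with over 40 N, if the wrist force passes 120 N, or if a joint passes its speed limit or range.

## Working session

There is one attempt and no reset: what is moved stays moved. The work goes in short steps, each a Python script; the robot and the scene stay as the last script left them, time stands still between calls to the robot, and variables do not carry over. Pictures are saved under pics/ and viewed, at most 10 in all, crops included, and the job is handed in when it is done.

```bash
mkdir -p pics; cat > h.py <<'E'
import numpy as np, cv2
from rig import bot, snapshot, finder
def cloud(s):
    h,w=s["depth"].shape
    u,v=np.meshgrid(np.arange(w),np.arange(h))
    K=np.array([[s["fx"],0,s["cx"]],[0,s["fy"],s["cy"]],[0,0,1.]])
    p=cv2.undistortPoints(np.stack([u,v],-1).reshape(-1,1,2).astype(np.float64),K,np.array(s["dist"],float)).reshape(h,w,2)
    z=s["depth"].astype(float)
    c=np.dstack([p*z[...,None],z])
    X=(c-np.array(s["t"]))@np.array(s["R"])
    X[z<=0]=np.nan
    return X
def save(s,n,box=None,scale=1):
    f=s["frame"][...,::-1]
    if box: f=f[box[1]:box[3],box[0]:box[2]]
    cv2.imwrite("pics/"+n,cv2.resize(f,None,fx=scale,fy=scale,interpolation=cv2.INTER_CUBIC))
E
python3 - <<'E'
from h import *
for c in ["side","top"]:
    s=snapshot(c); save(s,c+"0.png"); X=cloud(s)
    np.savez(c+"0.npz",X=X,f=s["frame"])
    print(c,"cam at",-np.array(s["R"]).T@np.array(s["t"]))
    for q in ["casting","fixture","dish","flask","hammer","clamp"]:
        for r in finder.regions_of(c,q):
            m=r["mask"]; P=X[m]; P=P[~np.isnan(P[:,0])]
            print(q,round(r["p"],2),np.round(r["centre"]),m.sum(),np.round(np.median(P,0),3),np.round(np.percentile(P,2,0),3),np.round(np.percentile(P,98,0),3)) if len(P) else None
    for q in ["casting","pocket_mouth","clamp_hinge","clamp_handle"]:
        for r in finder.place_of(c,q): 
            u,v=np.round(r["centre"]).astype(int); print(q,round(r["p"],2),u,v,np.round(X[min(v,479),min(u,639)],3))
print(bot.observe()["ee_rot"],bot.observe()["time"])
E
```

```text
side cam at [0.4235958  0.57553481 0.83039951]
casting 0.91 [386. 140.] 596 [ 0.568 -0.368  0.02 ] [ 0.54  -0.399  0.004] [ 0.599 -0.344  0.074]
casting 0.83 [377. 168.] 335 [ 0.561 -0.271  0.016] [ 0.54  -0.294  0.004] [ 0.584 -0.253  0.055]
casting 0.78 [356. 195.] 476 [ 0.58  -0.179  0.015] [ 0.557 -0.233  0.001] [ 0.604 -0.16   0.056]
casting 0.61 [419. 153.] 379 [ 0.477 -0.361  0.016] [ 0.455 -0.385  0.004] [ 0.501 -0.341  0.056]
casting 0.57 [419. 189.] 810 [ 0.453 -0.227  0.021] [ 0.423 -0.264  0.006] [ 0.484 -0.202  0.079]
casting 0.25 [326. 254.] 501 [0.574 0.086 0.157] [0.547 0.017 0.037] [0.606 0.095 0.167]
fixture 0.91 [332. 258.] 2613 [0.576 0.04  0.038] [ 0.54  -0.056  0.004] [0.618 0.094 0.165]
dish 0.84 [369. 433.] 1256 [0.44  0.304 0.019] [0.414 0.282 0.004] [0.467 0.336 0.037]
flask 0.61 [321. 140.] 613 [ 0.701 -0.3    0.048] [ 0.683 -0.33   0.002] [ 0.726 -0.29   0.087]
hammer 0.59 [260. 270.] 1762 [0.704 0.063 0.025] [0.641 0.037 0.008] [0.851 0.12  0.03 ]
clamp 0.69 [326. 256.] 539 [0.577 0.086 0.157] [0.547 0.021 0.039] [0.606 0.095 0.167]
casting 0.89 419 193 [
[... 1181 characters left out ...]
717 0.059 0.024] [ 0.642  0.031 -0.001] [0.856 0.117 0.03 ]
clamp 0.57 [269. 252.] 394 [0.581 0.082 0.144] [0.548 0.04  0.033] [0.607 0.097 0.167]
clamp 0.32 [318. 255.] 59 [ 0.581 -0.012  0.031] [ 0.572 -0.021  0.025] [ 0.591 -0.002  0.037]
casting 0.92 468 266 [ 0.561 -0.375  0.015]
casting 0.86 426 267 [ 0.556 -0.271  0.036]
casting 0.74 460 302 [ 0.475 -0.355  0.017]
casting 0.73 410 313 [ 0.449 -0.226  0.075]
casting 0.59 386 257 [ 0.579 -0.178  0.029]
pocket_mouth 0.86 314 254 [ 0.584 -0.007  0.03 ]
clamp_hinge 0.6 296 255 [0.58  0.036 0.034]
clamp_handle 0.59 267 249 [0.582 0.092 0.162]
clamp_handle 0.52 295 256 [0.578 0.038 0.033]
[-3.10343846e+00 -4.87833183e-01 -9.59215133e-05] 1.1
```

```bash
python3 - <<'E'
import numpy as np,cv2
a=np.load("side0.npz")["f"][100:300,280:480,::-1]; b=np.load("top0.npz")["f"][180:340,270:500,::-1]
cv2.imwrite("pics/c1.png",np.hstack([cv2.resize(a,(400,400),interpolation=cv2.INTER_CUBIC),cv2.resize(b,(400,400),interpolation=cv2.INTER_CUBIC)]))
E
```

```text
(no output)
```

View pics/c1.png

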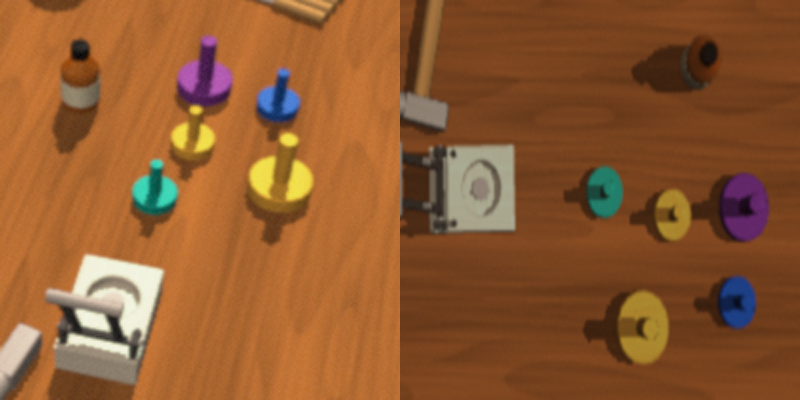

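View pics/side0.png

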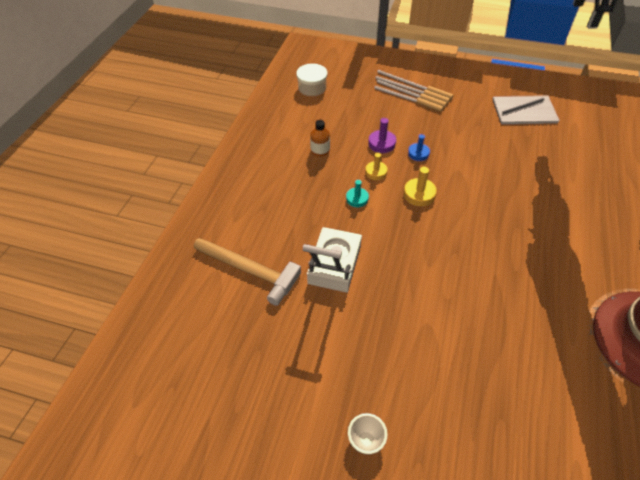

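```bash
cat >> h.py <<'E'
def rv(psi):  # tool down, tool y along world angle psi
    a=(psi+np.pi/2)/2
    return np.pi*np.array([np.cos(a),np.sin(a),0])
def st():
    o=bot.observe(); print("t",round(o["time"],2),"tcp",np.round(o["tool_pos"],4),"F",np.round(o["contact_force"],1),"w",round(o["width"],3),"gf",np.round(o["grip_force"],1),"q7",round(o["q"][6],2)); return o
E
python3 - <<'E'
from h import *
for psi in (0,np.pi):
    for p in ([0.56,-0.272,0.2],[0.56,-0.272,0.03],[0.58,-0.01,0.2],[0.58,-0.02,0.05]):
        q=bot.inverse_kinematics(p,rv(psi)); print(psi,p,None if q is None else np.round(q,2))
E
python3 - <<'E'
from h import *
import sys
best=min((psi for psi in (0,np.pi)),key=lambda s:np.abs(bot.inverse_kinematics([0.58,-0.02,0.2],rv(s))[6]))
print(best)
bot.move_ptp([0.56,-0.08,0.27],rv(best)); st()
s=snapshot("wrist"); save(s,"w1.png"); X=cloud(s); np.savez("w1.npz",X=X,f=s["frame"])
print("cam",-np.array(s["R"]).T@np.array(s["t"]),s["R"][2])
for q in ["pocket_mouth","clamp_hinge","clamp_handle","casting"]:
    for r in finder.place_of("wrist",q):
        u,v=np.round(r["centre"]).astype(int); print(q,round(r["p"],2),u,v,np.round(X[min(v,479),min(u,639)],3))
E
```

```text
0 [0.56, -0.272, 0.2] [ 0.62  0.62 -0.35  1.54  0.23  1.02  0.21]
0 [0.56, -0.272, 0.03] [ 0.57  0.83 -0.26  1.68  0.31  0.67  0.15]
0 [0.58, -0.01, 0.2] [ 0.27  0.57 -0.46  1.67  0.29  0.97 -0.3 ]
0 [0.58, -0.02, 0.05] [ 0.2   0.76 -0.33  1.8   0.38  0.65 -0.35]
3.141592653589793 [0.56, -0.272, 0.2] [ 0.15  0.63  0.45  1.56 -0.31  1.02 -2.45]
3.141592653589793 [0.56, -0.272, 0.03] [ 0.17  0.85  0.43  1.7  -0.5   0.7  -2.28]
3.141592653589793 [0.58, -0.01, 0.2] [-0.63  0.79  1.13  1.69 -0.77  1.18 -2.43]
3.141592653589793 [0.58, -0.02, 0.05] [-0.26  0.78  0.43  1.81 -0.49  0.66 -2.69]
0
t 3.42 tcp [ 0.5599 -0.0818  0.2697] F [ 0.6  0.6 -1.1] w 1.001 gf 0.0 q7 -0.13
cam [ 0.56037636 -0.00200531  0.41296823] [-0.00158532 -0.31296129 -0.94976456]
pocket_mouth 0.81 339 135 [ 0.582 -0.013  0.033]
clamp_hinge 0.58 334 80 [0.576 0.04  0.055]
casting 0.95 336 267 [ 0.582 -0.177  0.014]
casting 0.75 317 326 [ 0.558 -0.264  0.016]
casting 0.73 238 302 [ 0.454 -0.224  0.021]
casting 0.7 325 382 [ 0.569 -0.358  0.018]
casting 0.61 267 382 [ 0.484 -0.361  0.014]
```

View pics/w1.png

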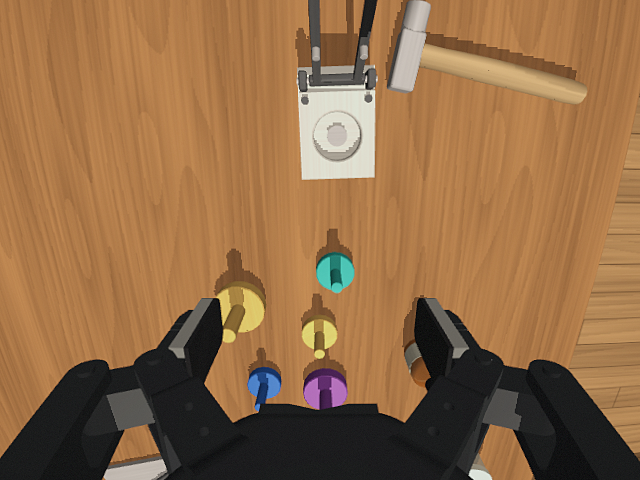

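The wrist view shows the pocket at (338,135), the block running roughly along y, turquoise at (335,272), small yellow at (319,335), big yellow at (240,307), blue (264,383) and purple (325,390). The small yellow one is the target. Next I fit its geometry.

```bash
cat > fit.py <<'E'
from h import *
def circ(P):
    A=np.c_[2*P,np.ones(len(P))]; s=np.linalg.lstsq(A,(P**2).sum(1),rcond=None)[0]
    return s[:2],np.sqrt(s[2]+s[:2]@s[:2])
def analyse(X,f):
    x,y,z=X[...,0],X[...,1],X[...,2]
    hsv=cv2.cvtColor(f,cv2.COLOR_RGB2HSV)
    near=(abs(x-.56)<.035)&(abs(y+.272)<.04)&(hsv[...,0]>20)&(hsv[...,0]<35)&(hsv[...,1]>90)
    top=near&(z>.050); d=near&(z>.010)&(z<.018)
    for n,m in(("sprue",near&(z>.022)),("spruetop",top),("disc",d)):
        P=X[m]; print(n,m.sum(),np.round(np.mean(P,0),4),"z max",np.round(P[:,2].max() if len(P) else 0,4),"mid",np.round((P[:,:2].min(0)+P[:,:2].max(0))/2,4) if len(P) else "",np.round(np.ptp(P,0),4) if len(P) else "")
    blk=(abs(x-.58)<.06)&(y>-.08)&(y<.1)&(hsv[...,1]<60)&(z>.02)&(z<.06)
    zt=np.median(z[blk&(y<-.03)|blk&(abs(x-.58)>.03)&(y<.02)]); print("ztop",zt)
    t=(blk&(abs(z-zt)<.004)&(y<.035))
    P=X[t][:,:2].astype(np.float32); r=cv2.minAreaRect(P*1000); print("topRect(mm)",r)
    m=t.astype(np.uint8); cnt,h=cv2.findContours(m,cv2.RETR_CCOMP,cv2.CHAIN_APPROX_NONE)
    for c,hh in zip(cnt,h[0]):
        if hh[3]>=0 and len(c)>30:
            Q=X[c[:,0,1],c[:,0,0],:2]; print("hole",len(c),*circ(Q[~np.isnan(Q[:,0])]))
    ins=(blk|((abs(x-.583)<.02)&(abs(y+.013)<.02)))&(np.hypot(x-.582,y+.012)<.022); print("pocket z pct",np.round(np.nanpercentile(z[ins],[5,25,50,75,95]),4))
E
python3 - <<'E'
from fit import *
d=np.load("w1.npz"); analyse(d["X"],d["f"])
d=np.load("top0.npz"); print("TOP"); analyse(d["X"],d["f"])
E
```

```text
sprue 102 [ 0.5605 -0.2774  0.0514] z max 0.0579 mid [ 0.5604 -0.2775] [0.0136 0.0139 0.0354]
spruetop 79 [ 0.5605 -0.2777  0.0561] z max 0.0579 mid [ 0.5604 -0.2775] [0.0127 0.0139 0.0042]
disc 541 [ 0.5607 -0.277   0.0151] z max 0.017 mid [ 0.5604 -0.2776] [0.0472 0.0454 0.0039]
ztop 0.03813444898905988
topRect(mm) ((580.119140625, -11.627517700195312), (80.26219177246094, 94.96209716796875), 1.813455581665039)
hole 142 [ 0.57988693 -0.01413271] 0.026106530033337995
pocket z pct [0.0268 0.0278 0.0285 0.0303 0.0325]
TOP
sprue 10 [ 0.5618 -0.2791  0.0537] z max 0.0568 mid [ 0.5622 -0.2767] [0.0095 0.0092 0.0087]
spruetop 9 [ 0.5619 -0.279   0.0543] z max 0.0568 mid [ 0.5622 -0.2767] [0.0095 0.0092 0.0048]
disc 152 [ 0.5604 -0.2762  0.0136] z max 0.0176 mid [ 0.5601 -0.2777] [0.0435 0.0441 0.0076]
ztop 0.03715456795758155
topRect(mm) ((582.0011596679688, -10.544025421142578), (78.11363983154297, 91.67923736572266), 0.9252914190292358)
hole 70 [ 0.58145343 -0.01214007] 0.02694901359077307
pocket z pct [0.0232 0.026  0.028  0.0302 0.0336]
```

```bash
python3 - <<'E'
from fit import *
bot.move_ptp([0.54,-0.345,0.25],rv(0)); bot.grip(0.6); st()
s=snapshot("wrist"); X=cloud(s); f=s["frame"]; st()
x,y,z=[X[...,i] for i in range(3)]
hsv=cv2.cvtColor(f,cv2.COLOR_RGB2HSV)
near=(abs(x-.56)<.035)&(abs(y+.275)<.04)&(hsv[...,0]>20)&(hsv[...,0]<35)&(hsv[...,1]>90)
C=[]
for lo,hi in((.008,.019),(.045,.06)):
    P=X[near&(z>lo)&(z<hi)]; c=cv2.minEnclosingCircle((P[:,:2]*1000).astype(np.float32)); print(len(P),c,P.mean(0),np.percentile(P[:,2],[10,50,90])); C.append(c)
cx=C[1][0][0]/1000; cy=C[1][0][1]/1000
cx=(C[0][0][0]+C[1][0][0])/2e3; cy=(C[0][0][1]+C[1][0][1])/2e3
print(cx,cy); assert abs(cx-.5605)<.003 and abs(cy+.2776)<.003
bot.move_ptp([cx,cy,0.11],rv(0)); st()
bot.line_to([cx,cy,0.028],max_speed=.08,max_force=6); st()
bot.grip(0.0,100); st()
bot.line_to([cx,cy,0.05],max_speed=.08); bot.sleep(.2); st()
s=snapshot("wrist"); save(s,"w2.png"); np.savez("w2.npz",X=cloud(s),f=s["frame"])
E
```

```text
t 5.14 tcp [ 0.5402 -0.3445  0.2501] F [-0.4 -0.5  0.1] w 0.599 gf 0.0 q7 0.31
t 5.19 tcp [ 0.5401 -0.3447  0.2501] F [ 0.5  0.  -0.4] w 0.601 gf 0.0 q7 0.31
1220 ((560.1912841796875, -278.10565185546875), 24.452312469482422) [ 0.55988711 -0.27997658  0.01468297] [0.01366584 0.01468461 0.01569578]
162 ((560.369140625, -277.9847717285156), 6.9145379066467285) [ 0.56044632 -0.27786028  0.05560562] [0.05466967 0.05559331 0.05674555]
0.5602802124023437 -0.2780452117919922
t 5.87 tcp [ 0.5612 -0.2795  0.111 ] F [ 0.5 -1.1 -0.3] w 0.601 gf 0.0 q7 0.12
t 7.04 tcp [ 0.5608 -0.2782  0.0286] F [ 0.6 -0.   0.4] w 0.598 gf 0.0 q7 0.08
t 7.49 tcp [ 0.5603 -0.2782  0.0287] F [-2.2  1.   3.9] w 0.127 gf 97.6 q7 0.08
t 8.12 tcp [ 0.5598 -0.2779  0.0495] F [-0.1  0.4 -3.2] w 0.13 gf 97.6 q7 0.09
```

View pics/w2.png

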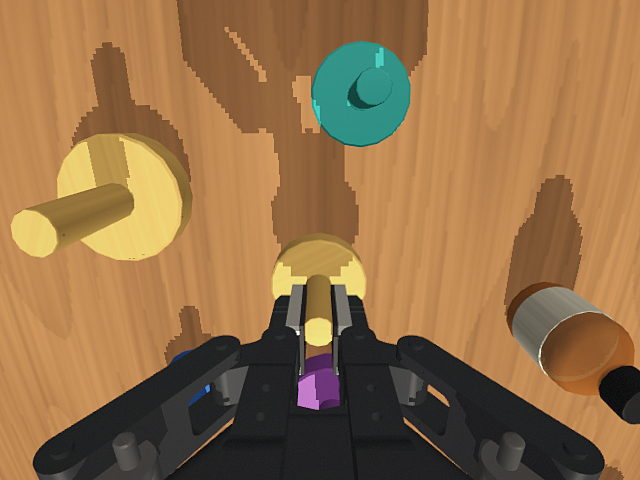

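The casting is held by its sprue at (318,330), lifted clear. Now a closer pocket measurement, with the held casting measured in the same picture.

```bash
python3 - <<'E'
from fit import *
o=bot.observe()["tool_pos"]
bot.line_to([o[0],o[1],.16],max_speed=.2)
bot.move_ptp([0.57,-0.09,0.17],rv(0)); bot.sleep(.3); o=st()
s=snapshot("wrist"); X=cloud(s); f=s["frame"]; save(s,"w3.png"); np.savez("w3.npz",X=X,f=f,tcp=o["tool_pos"])
x,y,z=[X[...,i] for i in range(3)]
hsv=cv2.cvtColor(f,cv2.COLOR_RGB2HSV); T=np.array(o["tool_pos"])
ye=(hsv[...,0]>20)&(hsv[...,0]<35)&(hsv[...,1]>90)&(abs(x-T[0])<.04)&(abs(y-T[1])<.04)
P=X[ye]; print("held rel z pct",np.round(np.percentile(P[:,2]-T[2],[1,10,30,50,70,90,99]),4))
tp=P[P[:,2]>T[2]+.022]; 
if len(tp)>5: c=cv2.minEnclosingCircle((tp[:,:2]*1000).astype(np.float32)); print("spruetop",len(tp),c[0]-T[:2]*1000,c[1],tp[:,2].mean()-T[2])
d=P[abs(P[:,2]-T[2]+.014)<.003]
if len(d)>20: c=cv2.minEnclosingCircle((d[:,:2]*1000).astype(np.float32)); print("disc",len(d),c[0]-T[:2]*1000,c[1],np.median(d[:,2])-T[2])
analyse(X,f)
E
```

```text
t 9.94 tcp [ 0.5699 -0.0914  0.1697] F [ 0.4 -0.8 -2.3] w 0.131 gf 97.6 q7 -0.16
held rel z pct [-0.0152 -0.0145 -0.0139 -0.0134  0.0262  0.0274  0.034 ]
spruetop 680 [-17.21358819   4.36826659] 23.95478630065918 0.027956360419302412
disc 1365 [0.0395246  0.82268859] 24.395004272460938 -0.013878822379543937
sprue 0 [nan nan nan] z max 0 mid  
spruetop 0 [nan nan nan] z max 0 mid  
disc 0 [nan nan nan] z max 0 mid  
ztop 0.038119572227297
topRect(mm) ((579.7919921875, -11.636714935302734), (80.29905700683594, 94.92405700683594), 1.7079463005065918)
hole 192 [ 0.57989891 -0.01387165] 0.02595109142813234
pocket z pct [0.0271 0.0279 0.0285 0.0302 0.0324]
  return _methods._mean(a, axis=axis, dtype=dtype,
  ret = um.true_divide(
```

View pics/w3.png

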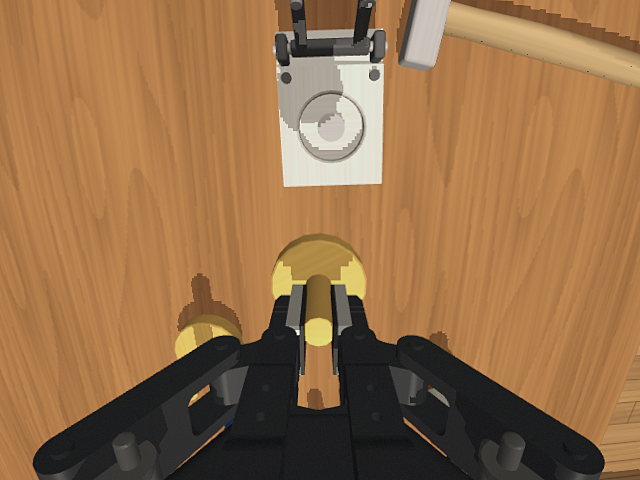

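```bash
python3 - <<'E'
from fit import *
px,py=0.5799,-0.0143
bot.line_to([px,py,0.12],max_speed=.15); 
bot.line_to([px,py,0.076],max_speed=.06); bot.sleep(.5); o=st()
# remove steady position error
T=np.array(o["tool_pos"]); cx,cy=px+(px-T[0]),py+(py-T[1])
for i in range(1):
    r=bot.line_to([px,py,0.045],max_speed=.012,max_force=5); print(r); st(); bot.sleep(.2); st()
s=snapshot("wrist"); save(s,"w4.png")
E
```

```text
t 12.13 tcp [ 0.5799 -0.0143  0.0761] F [-1.   0.4 -2.9] w 0.126 gf 97.6 q7 -0.35
True
t 13.57 tcp [ 0.58   -0.0143  0.0596] F [-0.1 -0.3  5.6] w 0.125 gf 98.6 q7 -0.36
t 13.77 tcp [ 0.5799 -0.0143  0.0596] F [-0.8  0.2  6. ] w 0.127 gf 98.7 q7 -0.36
```

View pics/w4.png

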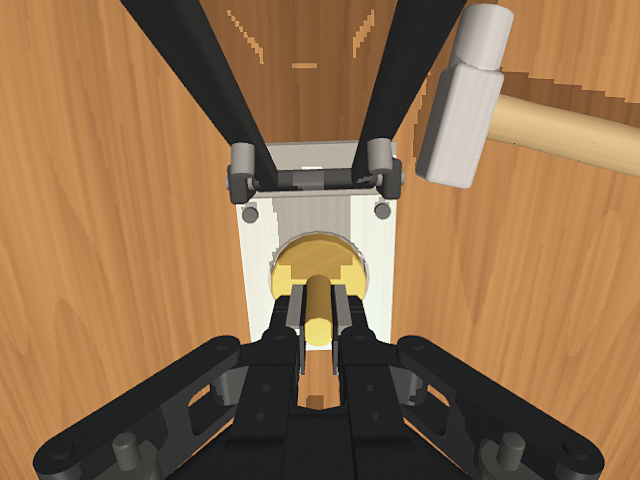

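```bash
python3 - <<'E'
from fit import *
px,py=0.5799,-0.0143
zc=bot.observe()["tool_pos"][2]; 
for i in range(30):
    zc-=.0003
    f0=bot.observe()["contact_force"][2]
    r=bot.line_to([px,py,zc],max_speed=.005,max_force=max(1.,23-f0))
    o=bot.observe(); F=o["contact_force"]; print(round(o["time"],2),round(zc,4),np.round(o["tool_pos"],4),np.round(F,1),r)
    if r or F[2]>21: break
bot.sleep(.2); st()
E
```

```text
14.33 0.0593 [ 0.5801 -0.0143  0.0596] [-1.3  0.4  5. ] False
14.58 0.059 [ 0.5801 -0.0143  0.0596] [-1.4 -1.   6.4] False
14.83 0.0587 [ 0.5801 -0.0143  0.0596] [-2.3 -0.4  7.8] False
15.08 0.0584 [ 0.5801 -0.0143  0.0596] [-1.9 -1.  10.5] False
15.33 0.0581 [ 0.5801 -0.0142  0.0596] [-2.6  0.4 11.9] False
15.58 0.0578 [ 0.5801 -0.0143  0.0595] [-4.1 -0.6 13.4] False
15.83 0.0575 [ 0.5801 -0.0143  0.0593] [-3.  -0.  14.2] False
16.08 0.0572 [ 0.5801 -0.0142  0.0591] [-3.2 -1.2 14.2] False
16.33 0.0569 [ 0.5801 -0.0143  0.0588] [-3.5 -0.8 14. ] False
16.58 0.0566 [ 0.5801 -0.0143  0.0585] [-3.8 -0.2 15.2] False
16.83 0.0563 [ 0.5801 -0.0143  0.0582] [-3.4  0.1 14.2] False
17.08 0.056 [ 0.5801 -0.0142  0.0579] [-3.7 -1.9 14.5] False
17.33 0.0557 [ 0.5801 -0.0143  0.0576] [-4.9  0.1 15.4] False
17.58 0.0554 [ 0.5801 -0.0143  0.0573] [-3.1 -0.6 14. ] False
17.83 0.0551 [ 0.5801 -0.0143  0.057 ] [-3.8 -0.2 14.3] False
18.08 0.0548 [ 0.5801 -0.0143  0.0567] [-3.4  0.2 15. ] False
18.33 0.0545 [ 0.5802 -0.0143  0.0564] [-2.8 -0.3 14.5] False
18.58 0.0542 [ 0.5802 -0.0143  0.0562] [-3.3  0.3 14.5] False
18.83 0.0539 [ 0.5802 -0.0143  0.0561] [-4.4 -1.2 16.7] False
19.08 0.0536 [ 0.5802 -0.0143  0.0561] [-3.8 -0.7 17.9] False
19.33 0.0533 [ 0.5802 -0.0143  0.0561] [-5.3 -0.6 19.8] False
19.58 0.053 [ 0.5802 -0.0143  0.0561] [-5.6 -0.3 21.8] False
t 19.78 tcp [ 0.5802 -0.0143  0.0561] F [-5.4 -0.9 20.2] w 0.128 gf 100.1 q7 -0.36
```

Contact came at TCP z 0.0596. The pin slid at a steady load for 3.5 mm, then a hard stop at 0.0561. The casting is seated, so I release it and measure the bar.

```bash
python3 - <<'E'
from fit import *
px,py=0.5799,-0.0143
bot.line_to([px,py,0.0550],max_speed=.02); st()
bot.grip(0.5,20); st()
bot.line_to([px,py,0.13],max_speed=.15)
bot.line_to([px,py-.09,0.22],max_speed=.25); bot.sleep(.2); o=st()
s=snapshot("wrist"); save(s,"w5.png"); Xw=cloud(s); np.savez("w5.npz",X=Xw,f=s["frame"])
x,y,z=[Xw[...,i] for i in range(3)]
hsv=cv2.cvtColor(s["frame"],cv2.COLOR_RGB2HSV)
ye=(hsv[...,0]>20)&(hsv[...,0]<35)&(hsv[...,1]>90)&(abs(x-px)<.04)&(abs(y-py)<.04)
P=X=Xw[ye]
t=P[P[:,2]>.07]; d=P[P[:,2]<.052]
print("sprue top",len(t),np.median(t,0) if len(t) else "","disc top",len(d),np.median(d,0) if len(d) else "", np.std(d[:,2]))
for n in("side0","top0","w5"):
    X=np.load(n+".npz")["X"]; m=(abs(X[...,0]-.578)<.06)&(X[...,1]>.05)&(X[...,1]<.13)&(X[...,2]>.148)&(X[...,2]<.2)
    P=X[m]; print(n,len(P), np.round([P.min(0),P.max(0),P.mean(0)],4) if len(P) else "")
T=o["tool_pos"]
for psi in(np.pi/2+.03,-np.pi/2+.03):
    for p in([.577,.088,.2],[.577,.088,.15],[.58,.04,.16],[.58,-.05,.1],[.58,-.08,.04]):
        q=bot.inverse_kinematics(p,rv(psi)); print(round(psi,2),p,None if q is None else np.round(q,2))
E
```

```text
t 20.03 tcp [ 0.58   -0.0143  0.0561] F [-3.1  0.8 11.9] w 0.126 gf 99.3 q7 -0.36
t 20.44 tcp [ 0.5796 -0.0143  0.0544] F [ 0.3 -0.1 -0.4] w 0.503 gf 0.0 q7 -0.36
t 21.95 tcp [ 0.5791 -0.1022  0.2185] F [ 0.4  0.4 -0.6] w 0.496 gf 0.0 q7 -0.11
sprue top 239 [ 0.5801812  -0.01438013  0.08312022] disc top 1861 [ 0.5812645  -0.01734022  0.04221273] 0.0007637359431051245
side0 282 [[0.5452 0.0829 0.1489]
 [0.6089 0.096  0.168 ]
 [0.5766 0.0913 0.1633]]
top0 194 [[0.5461 0.08   0.1484]
 [0.6103 0.0974 0.169 ]
 [0.5779 0.0905 0.1617]]
w5 0 
1.6 [0.577, 0.088, 0.2] [ 0.31  0.67 -0.85  1.65  0.56  1.08  0.9 ]
1.6 [0.577, 0.088, 0.15] [ 0.29  0.73 -0.8   1.7   0.61  0.98  0.85]
1.6 [0.58, 0.04, 0.16] [ 0.38  0.71 -0.82  1.7   0.6   1.    0.94]
1.6 [0.58, -0.05, 0.1] [ 0.5   0.79 -0.77  1.75  0.68  0.89  1.03]
1.6 [0.58, -0.08, 0.04] [ 0.51  0.86 -0.7   1.78  0.76  0.79  1.02]
-1.54 [0.577, 0.088, 0.2] [-0.17  0.54 -0.03  1.66  0.02  0.94 -1.75]
-1.54 [0.577, 0.088, 0.15] [-0.18  0.6  -0.02  1.72  0.02  0.82 -1.74]
-1.54 [0.58, 0.04, 0.16] [-0.09  0.58 -0.02  1.72  0.02  0.84 -1.66]
-1.54 [0.58, -0.05, 0.1] [ 0.06  0.67 -0.01  1.77  0.01  0.71 -1.5 ]
-1.54 [0.58, -0.08, 0.04] [ 0.11  0.76 -0.01  1.79  0.01  0.59 -1.45]
```

View pics/w5.png

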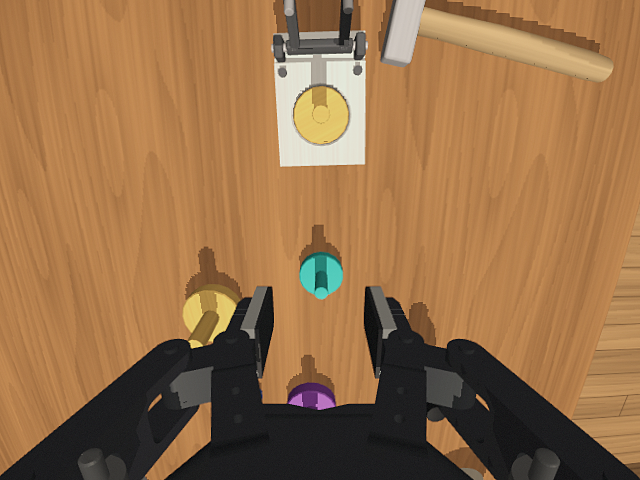

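The casting sits level in the pocket: disc at (321,115), rim even all round, disc top at 42 mm. Now the clamp: grip the bar lightly and follow its arc.

```bash
python3 - <<'E'
from fit import *
yaw=.03; O=rv(-np.pi/2+yaw); u=np.array([-np.sin(yaw),np.cos(yaw),0])
H=np.array([.5799,-.0141,.0375])+.055*u+[0,0,.011]
bar=lambda th:H+.12*(-np.cos(th)*u+np.array([0,0,np.sin(th)]))
off=np.array([0,0,-.008]); th0=1.99; print(bar(th0),bar(0))
b=bar(th0)
bot.move_ptp(b+[0,0,.075],O); bot.sleep(.1); st()
print(bot.line_to(b+off,max_speed=.1,max_force=5)); st()
bot.grip(0.0,20); o=st()
T=np.array(o["tool_pos"])
for th in np.linspace(th0,0.08,14)[1:]:
    r=bot.line_to(bar(th)+off,max_speed=.10,max_force=14)
    F=bot.observe(); print(round(th,2),np.round(F["tool_pos"]-bar(th)-off,4),np.round(F["contact_force"],1),round(F["width"],3),r)
    if r: break
st()
E
```

```text
[0.57678515 0.08969726 0.1581096 ] [ 0.58184971 -0.07907075  0.0485    ]
t 23.56 tcp [0.5769 0.0888 0.233 ] F [-0.6 -0.2  0.2] w 0.498 gf 0.0 q7 -1.75
False
t 24.54 tcp [0.5774 0.0898 0.1508] F [ 0.4 -0.1  0.2] w 0.496 gf 0.0 q7 -1.76
t 24.92 tcp [0.5772 0.0899 0.1508] F [-0.5 -0.1  2.2] w 0.13 gf 20.9 q7 -1.76
1.84 [ 0.0005 -0.0002  0.0011] [-0.2  1.5  4.9] 0.127 False
1.7 [ 0.0006 -0.0015  0.0009] [-0.3 -0.4  6. ] 0.128 False
1.55 [ 0.0005 -0.0015  0.0004] [ 1.3 -0.8  4.9] 0.125 False
1.4 [ 0.0005 -0.0015  0.    ] [ 0.5 -2.1  3.9] 0.13 False
1.26 [ 0.0004 -0.001  -0.0001] [ 1.4 -1.8  2.3] 0.125 False
1.11 [ 0.0003 -0.0002 -0.0002] [ 2.8 -1.6  1.5] 0.131 False
0.96 [ 0.0001 -0.     -0.0003] [ 3.  -1.9  0.7] 0.128 False
0.81 [-0.      0.0003 -0.0004] [ 4.   0.3 -0.8] 0.129 False
0.67 [-0.0001  0.0004 -0.0003] [ 3.   0.2 -2.1] 0.129 False
0.52 [-0.0002  0.0004 -0.0005] [ 2.1  0.6 -1.9] 0.132 False
0.37 [-0.0002  0.0005 -0.0005] [ 2.2  2.5 -2.3] 0.131 False
0.23 [-0.0003  0.0006 -0.0004] [ 2.   3.4 -2.1] 0.13 False
0.08 [-0.0002  0.0007 -0.0003] [ 0.6  4.2 -1.6] 0.128 False
t 29.14 tcp [ 0.5816 -0.078   0.0498] F [ 0.6  4.2 -1.6] w 0.128 gf 20.3 q7 -1.49
```

```bash
python3 - <<'E'
from fit import *
T=np.array([.5819,-.0791,.0])
z=.0485
while z>.034:
    z-=.001
    bot.line_to([T[0],T[1],z],max_speed=.02,max_force=12); o=bot.observe(); print(round(z,4),np.round(o["tool_pos"],4),np.round(o["contact_force"],1))
    if o["contact_force"][2]>5: break
bot.grip(0.4); st()
bot.line_to([T[0],T[1],.10],max_speed=.12)
bot.line_to([T[0],T[1]-.02,.22],max_speed=.25); bot.sleep(.2); st()
s=snapshot("side"); save(s,"s2.png",(240,180,440,330),4); X=cloud(s)
m=(abs(X[...,0]-.58)<.05)&(abs(X[...,1]+.079)<.015)&(X[...,2]>.03); P=X[m]
print(len(P),np.round(np.percentile(P[:,2],[50,90,98]),4),P.mean(0))
for r in finder.place_of("side","clamp_handle"):
    u,v=np.round(r["centre"]).astype(int); print(r["p"],u,v,X[v,u])
E
```

```text
0.0475 [ 0.5816 -0.0781  0.0477] [-0.5  5.4  0.3]
0.0465 [ 0.5816 -0.0782  0.0468] [ 0.2  5.1 -0.2]
0.0455 [ 0.5817 -0.0782  0.0458] [-0.2  5.3  1.2]
0.0445 [ 0.5817 -0.0783  0.0448] [0.2 4.8 2. ]
0.0435 [ 0.5817 -0.0783  0.0439] [0.1 4.8 1.9]
0.0425 [ 0.5817 -0.0783  0.0428] [-0.3  5.8  1.3]
0.0415 [ 0.5817 -0.0783  0.042 ] [0.2 5.6 1.8]
0.0405 [ 0.5817 -0.0783  0.0419] [-1.   4.4  7.9]
t 31.52 tcp [ 0.5815 -0.0808  0.0403] F [-0.5 -0.8 -1.1] w 0.396 gf 0.0 q7 -1.49
t 33.0 tcp [ 0.5808 -0.0985  0.2179] F [-0.2 -0.3  0.2] w 0.4 gf 0.0 q7 -1.44
4432 [0.4152 0.4709 0.4842] [ 0.57632694 -0.07303456  0.39155614]
0.93 345 224 [ 0.58708637 -0.10833085  0.00233547]
```

View pics/s2.png

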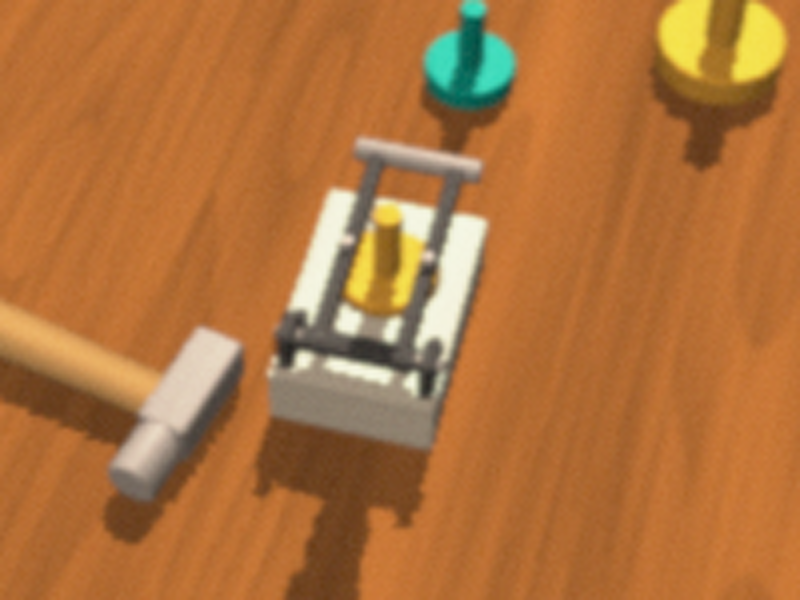

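The fork lies down on both sides of the sprue, bar at about (415,160) in the crop. I check its level before handing in.

```bash
python3 - <<'E'
from fit import *
for n in ("side","top","wrist"):
    s=snapshot(n); X=cloud(s)
    x,y,z=[X[...,i] for i in range(3)]
    for nm,y0,y1 in(("bar",-.092,-.066),("arms-y",-.055,-.045),("arms mid",-.03,0.0),("arms hinge",.01,.025)):
        m=(abs(x-.581)<.034)&(y>y0)&(y<y1)&(z>.042)&(z<.075)&(abs(x-.58)>.012)
        h=cv2.cvtColor(s["frame"],cv2.COLOR_RGB2HSV); m&=(h[...,1]<70)
        P=X[m]; print(n,nm,len(P),np.round(np.percentile(P[:,2],[50,90,97]),4) if len(P) else "",np.round(P.mean(0),4) if len(P) else "")
E
```

```text
side bar 100 [0.0543 0.0567 0.0576] [ 0.5811 -0.0754  0.0542]
side arms-y 31 [0.0537 0.0551 0.0556] [ 0.5802 -0.0493  0.0529]
side arms mid 88 [0.0543 0.0584 0.0597] [ 0.5825 -0.0151  0.0542]
side arms hinge 59 [0.0537 0.0555 0.0561] [0.5786 0.0177 0.0533]
top bar 5 [0.0526 0.0546 0.0547] [ 0.5687 -0.0705  0.0532]
top arms-y 17 [0.0526 0.0533 0.054 ] [ 0.562  -0.0505  0.0512]
top arms mid 55 [0.0528 0.0595 0.0606] [ 0.5862 -0.0154  0.053 ]
top arms hinge 39 [0.053  0.0564 0.0585] [0.5799 0.0172 0.0524]
wrist bar 648 [0.0539 0.0553 0.0559] [ 0.5845 -0.0773  0.0536]
wrist arms-y 199 [0.053  0.0541 0.0545] [ 0.5801 -0.05    0.0525]
wrist arms mid 535 [0.0533 0.0576 0.0588] [ 0.5803 -0.0153  0.0537]
wrist arms hinge 294 [0.0529 0.0539 0.0545] [0.5791 0.0174 0.0523]
```

The arm tops sit at 53 mm along their whole length, so the clamp is level and fully closed.

```bash
python3 -c "
from rig import bot
print(bot.finish_job())"
```

```text
the job is handed in; nothing more can be done
None
```

The job is handed in: the small yellow (brass) casting was pressed down to the hard seat, the fork clamp was then closed level over it and let go, and nothing else was picked up or touched, at about 33 s on the robot's clock.

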